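# Lock the pressure cooker and tighten it to the click

### The arm

A 6-joint arm with a two-finger parallel gripper is mounted at the origin on a cart in front of the work surface, level with it; the furniture and walls round the work are solid. World frame = base frame: x ahead of the robot, y to its left, z up, the work surface at z = 0. Lengths are in m, angles in rad, forces in N, time in s.
With the tool pointing down it reaches from about 0.275 to 0.85 m from the base axis. Payload 5.2 kg.
Tool frame: the origin (TCP) lies on the centre line of the jaws, within the pads' length; the fingertips stand 22 mm ahead of it and the grasp point (between the pads) lies 3 mm ahead of it; x points along the fingers, z is the direction in which the jaws open and shut, and the axes are right-handed (so a half turn about x gives the same grasp; the last joint's range is limited). The gripper opens to 85 mm and grips with 20 to 120 N. Pads are 22 mm wide; open, the fingers measure 114 mm over their backs; the gripper's body (76 mm by 85 mm) begins 54 mm behind the grasp point. The pads swing forward as they close: fully open they stand 13 mm farther back than shut.
Start: joints at [-1.393, 0.259, 1.535, -0, 1.348, -0.203], TCP at [0.204, -0.511, 0.253] pointing down, gripper open.
Joint ranges: [-3.14, 3.14], [-0.91, 2.08], [0.19, 2.58], [-1.22, 4.36], [0.22, 2.71], [-3.12, 3.12]. Speed limits (rad/s): [2.57, 2.57, 3.14, 3.14, 3.14, 3.14].

### API

Orientations are given as a unit quaternion [x, y, z, w].
In Python, from rig import r gives the robot as it stands.
- The arm moves only by the tool send_rows, never from a script. Its argument "motion" is a list that holds one entry, the list of rows, each a list of 4 numbers: the shift along the tool's x, y, z in m, then the turn about the tool's x in degrees. A call has 1 to 10 rows; each row shifts and turns the commanded pose from where the row before left it, along the tool's axes as they then stand; what a row does not reach is not made up. A row lasts 1/10 s, in which the tool goes at most 50 mm and 8.59 degrees, less where a joint would pass 70% of its speed; a pose out of reach is approached as far as the arm can. A call with a gripper value outside its range is refused whole. "fingers" is the opening, from -1 (shut) to 1 (fully open), set as the call begins (left out, the last holds). The fingers move at their own pace and stop on an object; "force" is the grip in N (left out, the last holds). Time passes only in rows, so rows that do not move let the fingers close. It gives the time, the measured TCP pose, the force and the opening at its end, in the units of the state.
- r.state(): the state, without advancing time (a new reading comes with each control period).
- r.grab_frame(name): name is "scene" or "top"; returns (picture, depth): 480x640x3 uint8, red, green, blue; 480x640 float32, m along the optical axis (not along the pixel's ray), 0 where there is no reading.
- r.camera_model(name): a dict with "intrinsics" (3x3 intrinsics, pixels), "rvec" (rotation vector, rad) and "tvec" (3), from world to camera coordinates, as OpenCV has them. Camera axes: x right, y down, z forward; pixel columns grow to the right and rows downward; lengths in m; the calibration is good to about 2 mm. A picture is of the moment at which its call begins. camera_model takes no time and is no camera call.
- r.close_job(): hands the job in, once; it reports no verdict.
The state is a dict: "time_s": time; "joints": joint angles; "dq": joint speeds; "effort": joint torques, N m; "eef_pos": TCP position; "tcp_rot": TCP orientation; "contact_force": force on the tool from outside, world axes, zero at the start; "wrist_torque": the same for the moment, N m; "gripper_width": opening from 0.0 (shut) to 1.0 (fully open).
Only numpy, scipy, OpenCV 4.12 (cv2) and the standard library are available. Lean on these libraries where they do the work, as an engineer would, in place of code of your own. Each camera call takes 0.05 s, during which the arm holds its last target.

### The job

Close the pressure cooker for cooking: gently swing the clamp bar on its lid clockwise until both ends are home under the hooks, against their stops, then turn the black knob clockwise until its slip clutch clicks once. Stop there - a second click over-squeezes the gasket - and let go without turning it back. Do not shove the cooker along the island, and leave everything else where it stands.

Things in the scene. Friction and masses are not known exactly. Their poses are not given: they have to be found in the camera images.
- cooker: stainless pressure cooker, 187 mm across, standing loose on the island (about 4 kg; a side push over some 18 N slides it). Origin at the centre of its underside, z up its axis. Rim 109 mm, domed lid 122 mm high. Black loop handles on its +y and -y sides reach 131 mm from the axis, 70 mm high. A small steel weight valve, 21 mm wide, top at 140 mm, stands on the lid at x +44, y +36 mm
- hook (a point): underside of the steel hook on the cooker's +y side, 89 mm from the axis, 144.5 mm above the island; a like hook is opposite. Each rises from the wall and reaches inward over the bar's end, from 101 to 78 mm from the axis; 34 mm wide, 6 mm thick, with an end stop on its clockwise side
- bar_end (a point): near the +y end of the clamp bar (the end that belongs under hook), at its top, 84 mm from the axis. The bar runs straight across the lid through the axis: 182 mm long, 20 mm wide, 12 mm high, its underside 129 mm and its top 141 mm above the island. It pivots on the cooker's upright axis with a friction of about 0.46 N m, stays where it is left, and carries the knob's screw
- clamp (a joint): angle of the clamp bar about the cooker's upright axis, rad; 0 = home, both ends under the hooks and against their stops, bar along the cooker's y; negative = swung back counter-clockwise (seen from above), out of the hooks; starts between -1.15 and -0.7
- knob_top (a point): centre of the top of the black fluted round knob on the cooker's axis, 186 mm above the island; knob 48 mm across, 34 mm high, 11 mm above the bar. Clockwise from above tightens; turned back it unscrews. Its x turns with it. Its clutch slips at 0.31 to 0.42 N m, different every time, 0.9 to 3.2 rad of turning from the start: the torque on the hand then dips for some 0.2 rad and climbs again
- clutch_ring (a point): a tooth of the 10-toothed ring on the screw, 12.8 mm from the axis, 39 mm below the knob's top; its x axis points outward, turns with the screw, starts along the knob's x, 0 to 0.5 rad clockwise of the bar's x (bar_end's x, across the bar). A sprung pawl in the knob drives it; after a click the knob rests 0.63 rad ahead of it. Screw drag 0.22 N m, plus 0.07 per rad as the gasket is squeezed
- pepper_grinder: dark wooden pepper mill, 58 mm across, 150 mm high, standing by; origin at the centre of its underside
- salt_pot: glass salt shaker, 44 mm across, 90 mm high, standing by; origin at the centre of its underside
- tumbler: drinking glass, 80 mm across, 100 mm high, standing by; origin at the centre of its underside
- espresso_cup: white espresso cup, 62 by 80 mm with its handle, 56 mm high, standing by; origin at the centre of its underside
- spice_jar_1: small spice jar, 47 mm across, 98 mm high, standing by; origin at the centre of its underside
- spice_jar_2: small spice jar, 47 mm across, 98 mm high, standing by; origin at the centre of its underside

How it is judged:
By the outcome, as a careful person would: the job done as asked, in the order asked, and still so for the second after the job is handed in, with the robot touching nothing.
It also fails if it takes over 72 s, if anything falls off the work surface, if the arm or the gripper's body presses on something with over 40 N, if the wrist force passes 120 N, or if a joint passes its speed limit or range.

## Working session

There is one attempt and no reset: what is moved stays moved. The work goes in short steps, Python scripts to look and compute and a tool call to move; the robot and the scene stay as the last step left them, time stands still between calls to the robot, and variables do not carry over. Pictures are saved under pics/ and viewed, and the job is handed in when it is done.

Besides the shell and the picture viewer there is one more tool, called after "Request:" as name([rows], argument=value, ...), one row to a line, values as JSON. send_rows: Moves the arm, as the interface text tells. Its arguments: {"type":"object","properties":{"motion":{"type":"array","items":{"type":"array","items":{"type":"array","items":{"type":"number"}}}},"fingers":{"type":"number"},"force":{"type":"number"}},"required":["motion"]}

```bash
ls; mkdir -p pics; cat > h.py <<'E'
import numpy as np, cv2
from rig import r
from scipy.spatial.transform import Rotation as R
def cam(n):
    c=r.camera_model(n); K=np.array(c["intrinsics"]);Rm=cv2.Rodrigues(np.array(c["rvec"],float))[0];t=np.array(c["tvec"],float).ravel()
    return K,Rm,t
def ray(n,u,v,z):
    K,Rm,t=cam(n); o=-Rm.T@t; d=Rm.T@np.linalg.inv(K)@np.array([u,v,1.]); return o+d*(z-o[2])/d[2]
def proj(n,p):
    K,Rm,t=cam(n); q=K@(Rm@np.array(p)+t); return q[:2]/q[2]
def grab(n,fn):
    im,d=r.grab_frame(n); cv2.imwrite(f"pics/{fn}.png",im[...,::-1]); np.save(f"pics/{fn}.npy",d); return im,d
E
python3 - <<'E'
from h import *
grab("scene","s0");grab("top","t0")
print(r.state())
for n in("scene","top"):
  K,Rm,t=cam(n);print(K,-Rm.T@t,Rm)
E
```

```text
pics
{'time_s': 0.1, 'joints': array([-1.39280705e+00,  2.59282266e-01,  1.53597732e+00,  1.52610421e-05,
        1.34799703e+00, -2.02825989e-01]), 'dq': array([-0.00079168, -0.00187509, -0.0027084 , -0.00128625,  0.00016424,
       -0.00046258]), 'effort': array([ 3.02052489e-03, -4.46970212e+01, -2.91246808e+01, -1.78380815e-04,
        6.25250163e-03,  1.14661398e-05]), 'eef_pos': array([ 0.20435681, -0.51015464,  0.25254978]), 'tcp_rot': array([ 0.39675965,  0.58599932, -0.39591005,  0.58518527]), 'contact_force': array([-0.24839123, -0.48555556, -0.38663261]), 'wrist_torque': array([-0.0299901 , -0.07489222, -0.03055146]), 'gripper_width': 0.9980073741727413}
[[554.32069937   0.         313.64814419]
 [  0.         554.32069937 228.46212372]
 [  0.           0.           1.        ]] [-0.33379645  0.9364504   1.12905551] [[-0.70496747 -0.70919254  0.0081739 ]
 [-0.42890937  0.41711885 -0.80127936]
 [ 0.56485186 -0.56838174 -0.59823454]]
[[440.5225161    0.         319.29883306]
 [  0.         440.5225161  237.59247834]
 [  0.           0.           1.        ]] [0.50998467 0.02760015 1.14789422] [[-2.95970502e-02 -9.99561889e-01  2.10889060e-04]
 [-9.97221156e-01  2.95133094e-02 -6.84027060e-02]
 [ 6.83665140e-02 -2.23482136e-03 -9.97657770e-01]]
```

View pics/s0.png

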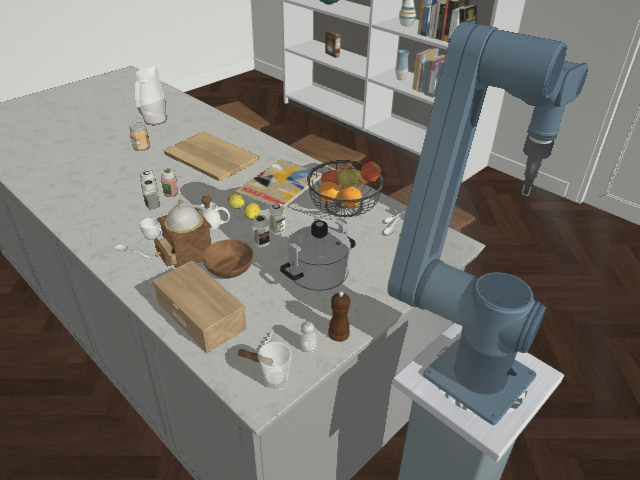

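View pics/t0.png

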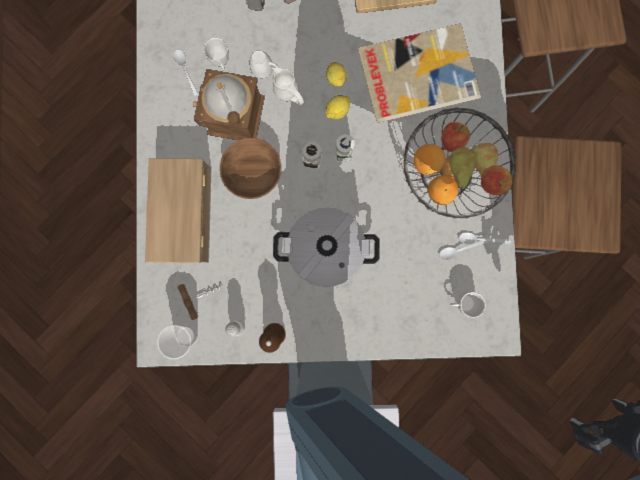

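```bash
python3 - <<'E'
import cv2
a=cv2.imread("pics/t0.png")[180:310,255:400]; cv2.imwrite("pics/t0c.png",cv2.resize(a,None,fx=5,fy=4.6*5/4.6*0+5,interpolation=cv2.INTER_CUBIC)[:600])
a=cv2.imread("pics/s0.png")[205:300,265:370]; cv2.imwrite("pics/s0c.png",cv2.resize(a,None,fx=6,fy=6,interpolation=cv2.INTER_CUBIC))
E
```

```text
(no output)
```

View pics/t0c.png

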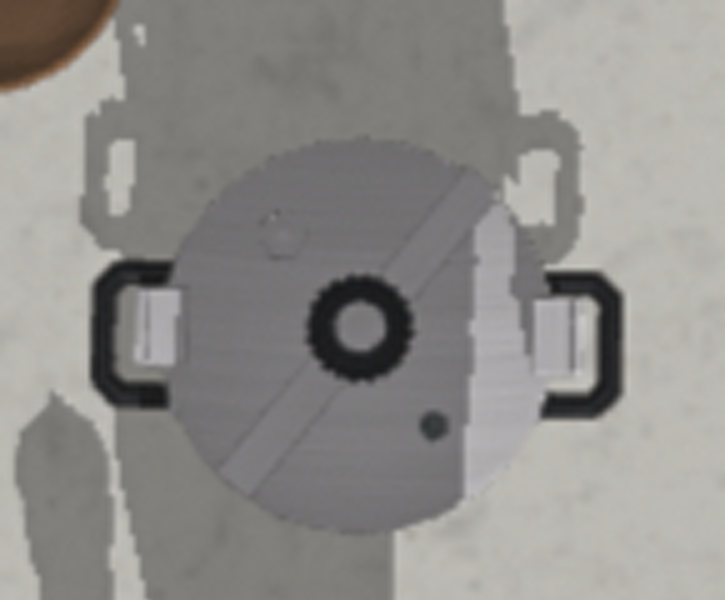

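View pics/s0c.png

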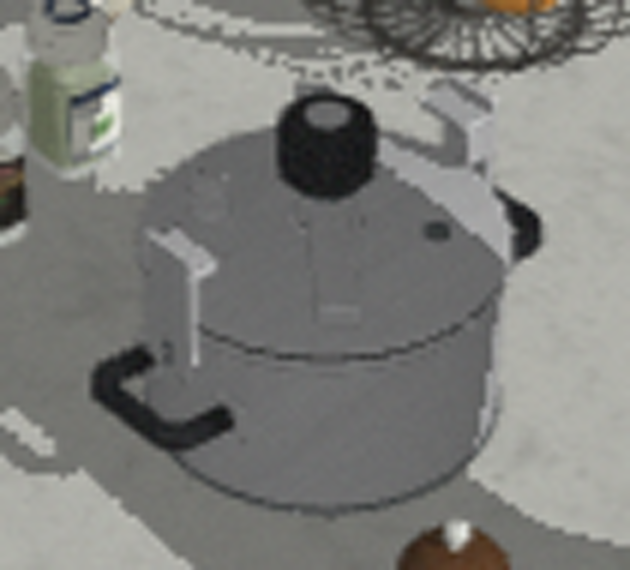

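Top crop: knob at about (327,245) px, bar running lower-left to upper-right (its +y end lower-left), hooks left and right, weight valve at upper left. The +y end has to go clockwise by about 50°. Next I measure this.

```bash
python3 - <<'E'
from h import *
im=cv2.imread("pics/t0.png"); g=im.max(2)
# knob
m=(g<70).astype(np.uint8); m[:225]=0;m[268:]=0;m[:,:305]=0;m[:,350:]=0
n,l,s,c=cv2.connectedComponentsWithStats(m)
for i in range(1,n):
  if s[i][4]>20: print("dark",s[i],c[i])
# fill hull of knob
cn,_=cv2.findContours(m,cv2.RETR_EXTERNAL,cv2.CHAIN_APPROX_NONE); k=max(cn,key=cv2.contourArea); (e,rad)=cv2.minEnclosingCircle(k);print(e,rad, ray("top",*e,0.182))
# inner grey top disc
for z in (.186,):
  d=np.load("pics/t0.npy");print("depth knob",d[244:248,325:329])
# handles
m=(g<70).astype(np.uint8); m[:225]=0;m[268:]=0;m[:,:270]=0;m[:,385:]=0
n,l,s,c=cv2.connectedComponentsWithStats(m)
for i in range(1,n):
  if s[i][4]>20: print(s[i],c[i],ray("top",*c[i],.066))
def cc(x,y): return ((x+.5)/5-.5+255,(y+.5)/5-.5+180)
for nm,p,z in (("valve",(282,235),.14),("hookL",(158,325),.1505),("hookR",(556,337),.1505),("barUR",(470,188),.141),("barLL",(240,477),.141)):
  print(nm,ray("top",*cc(*p),z))
# scene knob
im=cv2.imread("pics/s0.png"); g=im.max(2); m=(g<70).astype(np.uint8); m[:215]=0;m[242:]=0;m[:,:305]=0;m[:,333:]=0
cn,_=cv2.findContours(m,cv2.RETR_EXTERNAL,cv2.CHAIN_APPROX_NONE); k=max(cn,key=cv2.contourArea);x,y,w,h=cv2.boundingRect(k);print("scene",x,y,w,h,ray("scene",x+w/2-.5,y+h/2-.5,.169))
d=np.load("pics/s0.npy")
E
```

```text
dark [317 235  21  21 255] [326.49411765 245.26666667]
(326.6025695800781, 245.08973693847656) 10.437299728393555 [0.55921079 0.00989855 0.182     ]
depth knob [[0.9620357  0.9600282  0.96039355 0.96168864]
 [0.96374655 0.9555478  0.9625615  0.9613759 ]
 [0.9587765  0.9599679  0.96123827 0.96333253]
 [0.9588829  0.9607322  0.9581491  0.9589864 ]]
[273 232  17  30 213] [279.21126761 246.24882629] [0.56571812 0.1243137  0.066     ]
[317 235  21  21 255] [326.49411765 245.26666667] [0.5646952  0.00805259 0.066     ]
[364 235  15  28 180] [372.99444444 248.73333333] [ 0.5527891  -0.10591046  0.066     ]
valve [0.60491724 0.04364935 0.14      ]
hookL [0.56463695 0.10083687 0.1505    ]
hookR [ 0.55385605 -0.07933479  0.1505    ]
barUR [ 0.6239509  -0.04336142  0.141     ]
barLL [0.49474106 0.06589181 0.141     ]
scene 311 220 17 19 [0.56005147 0.01504027 0.169     ]
```

```bash
python3 - <<'E'
from h import *
s=r.state(); M=R.from_quat(s["tcp_rot"]).as_matrix(); print(M.round(3))
a=np.degrees(np.arctan2(M[1,2],M[0,2])); print("jaw ang",a)
d=np.array([.5594,.0106,0])-s["eef_pos"]; d[2]=0; print("delta tool",(M.T@d).round(4))
E
```

```text
[[-0.     0.928  0.372]
 [ 0.002  0.372 -0.928]
 [-1.     0.    -0.002]]
jaw ang -68.1810702790555
delta tool [ 0.0008  0.5232 -0.3515]
```

Request:
send_rows([
  [[0,0.02,-0.0135,0],[0,0.037,-0.025,0],[0,0.037,-0.025,0],[0,0.037,-0.025,0],[0,0.037,-0.025,0],[0,0.037,-0.025,0],[0,0.037,-0.025,0],[0,0.037,-0.025,0],[0,0.037,-0.025,0],[0,0.037,-0.025,0]],
], fingers=0.8)

```text
time_s: 1.1
eef_pos: [0.444, -0.1562, 0.2532]
tcp_rot: [0.396, 0.586, -0.396, 0.585]
contact_force: [1.8, -1.5, 0.2]
gripper_width: 0.899
```

Request:
send_rows([
  [[0,0.037,-0.025,0],[0,0.037,-0.025,0],[0,0.037,-0.025,0],[0,0.037,-0.025,0],[0,0.0222,-0.013,0],[0,0,0,-8.5],[0,0,0,-8.5],[0,0,0,-8.5],[0,0,0,-8.5],[0,0,0,-8.5]],
])

```text
time_s: 2.1
eef_pos: [0.5592, 0.0104, 0.2527]
tcp_rot: [0.155, 0.69, -0.155, 0.689]
contact_force: [-0.7, 1.2, 0.3]
gripper_width: 0.9
```

Request:
send_rows([
  [[0,0,0,-8.5],[0,0,0,-8.5],[0,0,0,-8.5],[0,0,0,0],[0,0,0,0],[0,0,0,0]],
])

```text
time_s: 2.7
eef_pos: [0.5594, 0.0102, 0.2531]
tcp_rot: [0.002, 0.707, -0.002, 0.707]
contact_force: [-0.3, 0.0, -0.7]
gripper_width: 0.905
```

```bash
cat >> h.py <<'E'
C=np.array([.5594,.0106,0])
def rep():
    s=r.state(); M=R.from_quat(s["tcp_rot"]).as_matrix(); d=C-s["eef_pos"]
    print("t",round(s["time_s"],2),"pos",s["eef_pos"].round(4),"jaw",np.degrees(np.arctan2(M[1,2],M[0,2])).round(2),"j6",np.degrees(s["joints"][5]).round(1),"xaxis",M[:,0].round(4),"toC(tool yz)",(M.T@np.r_[d[:2],0]).round(4)[1:],"F",s["contact_force"].round(2),"T",s["wrist_torque"].round(3),"w",round(s["gripper_width"],3))
E
python3 - <<'E'
from h import *
rep(); grab("scene","s1"); grab("top","t1")
a=cv2.imread("pics/s1.png")[120:300,230:420]; cv2.imwrite("pics/s1c.png",cv2.resize(a,None,fx=3.3,fy=3.3,interpolation=cv2.INTER_CUBIC))
E
```

```text
t 2.7 pos [0.5594 0.0102 0.2531] jaw -0.35 j6 -10.0 xaxis [-4.e-04  1.e-04 -1.e+00] toC(tool yz) [ 0.0004 -0.    ] F [-0.29  0.   -0.72] T [ 0.028 -0.015  0.034] w 0.905
```

View pics/s1c.png

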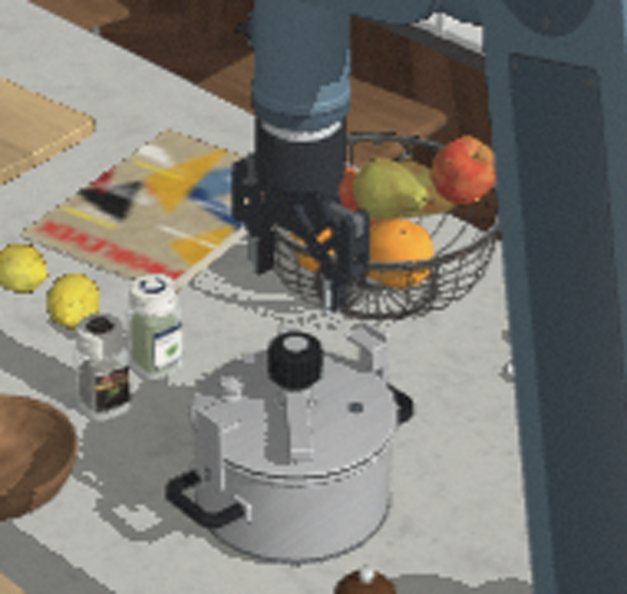

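```bash
python3 - <<'E'
from h import *
for z in (.22,.23,.24,.25,.26): print(z,[((proj("scene",p)-[230,120])*3.3).round(0) for p in ([.5594-.0385-.007,.0106+.011,z],[.5594-.0385-.007,.0106-.011,z],[.5594+.0385+.007,.0216,z])])
d=np.load("pics/s1.npy"); im=cv2.imread("pics/s1.png")
K,Rm,t=cam("scene")
v,u=np.mgrid[170:220,295:350]; z=d[170:220,295:350]; p=np.stack([(u-K[0,2])/K[0,0]*z,(v-K[1,2])/K[1,1]*z,z],-1)
w=(p-t)@Rm
m=(z>0)&(abs(w[...,1]-.0106)<.03)&(abs(w[...,0]-.5594)<.08)&(w[...,2]>.19)
P=w[m]
for lo,hi in((-.08,-.02),(.02,.08)):
  q=P[(P[:,0]-.5594>lo)&(P[:,0]-.5594<hi)]; print(len(q), np.percentile(q[:,2],[0,2,5,10,50]), q[q[:,2]<.245].mean(0))
E
```

```text
0.22 [array([328., 338.]), array([346., 327.]), array([253., 294.])]
0.23 [array([328., 328.]), array([346., 318.]), array([253., 284.])]
0.24 [array([329., 319.]), array([347., 308.]), array([253., 275.])]
0.25 [array([329., 309.]), array([347., 298.]), array([253., 265.])]
0.26 [array([329., 299.]), array([347., 289.]), array([253., 256.])]
600 [0.2395009  0.24961562 0.25832256 0.27017639 0.32483894] [0.51853167 0.01308098 0.24219124]
295 [0.23959166 0.24508856 0.24999862 0.25704177 0.29999241] [0.60145722 0.01124376 0.24297761]
```

Request:
send_rows([
  [[0.02,0,0,0],[0.02,0,0,0],[0.02,0,0,0],[0.02,0,0,0],[0.015,0,0,0],[0.005,0,0,0],[0.004,0,0,0],[0.002,0,0,0],[0,0,0,0],[0,0,0,0]],
], fingers=0.65)

```text
time_s: 3.8
eef_pos: [0.56, 0.0101, 0.148]
tcp_rot: [0.001, 0.707, -0.001, 0.708]
contact_force: [-0.2, -0.2, 0.1]
gripper_width: 0.825
```

```bash
python3 - <<'E'
from h import *
rep(); grab("scene","s2")
a=cv2.imread("pics/s2.png")[180:300,250:380]; cv2.imwrite("pics/s2c.png",cv2.resize(a,None,fx=5,fy=5,interpolation=cv2.INTER_CUBIC))
d=np.load("pics/s2.npy"); K,Rm,t=cam("scene")
v,u=np.mgrid[200:260,285:360]; z=d[200:260,285:360]; p=np.stack([(u-K[0,2])/K[0,0]*z,(v-K[1,2])/K[1,1]*z,z],-1)
w=(p-t)@Rm
for zz in (.13,.134,.138,.15): print(zz,[((proj("scene",q)-[250,180])*5).round(0) for q in ([.5594-.035-.014,.0106+.011,zz],[.5594+.035,.0216,zz])])
E
```

```text
t 3.8 pos [0.56   0.0101 0.148 ] jaw -0.19 j6 -10.2 xaxis [ 1.3e-03 -2.0e-04 -1.0e+00] toC(tool yz) [ 0.0005 -0.0006] F [-0.16 -0.23  0.08] T [-0.012  0.052  0.032] w 0.825
0.13 [array([397., 341.]), array([295., 277.])]
0.134 [array([398., 336.]), array([295., 272.])]
0.138 [array([398., 330.]), array([295., 267.])]
0.15 [array([398., 314.]), array([295., 250.])]
```

View pics/s2c.png

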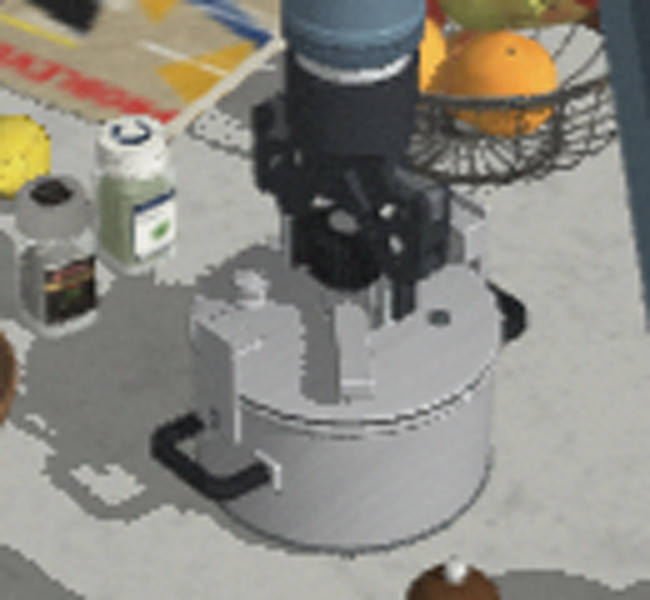

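Request:
send_rows([
  [[0.003,0,0,0],[0.002,0,0,0],[0.002,0,0,0],[0,0,0,0],[0,0,0,0]],
])

```text
time_s: 4.35
eef_pos: [0.5595, 0.0102, 0.1402]
tcp_rot: [0.001, 0.707, -0.001, 0.707]
contact_force: [-0.2, -0.4, -0.3]
gripper_width: 0.827
```

Request:
send_rows([
  [[0,0,0,2],[0,0,0,2],[0,0,0,2],[0,0,0,0]],
])

```text
time_s: 4.75
eef_pos: [0.5596, 0.0102, 0.1404]
tcp_rot: [0.038, 0.706, -0.038, 0.706]
contact_force: [-0.2, -0.2, 0.5]
gripper_width: 0.825
```

```bash
python3 - <<'E'
from h import *
rep()
E
```

```text
t 4.75 pos [0.5596 0.0102 0.1404] jaw -6.2 j6 -4.2 xaxis [ 1.e-04 -0.e+00 -1.e+00] toC(tool yz) [ 0.0004 -0.0002] F [-0.25 -0.2   0.45] T [ 0.03  -0.031 -0.   ] w 0.825
```

Request:
send_rows([
  [[0,0,0,2],[0,0,0,2],[0,0,0,2],[0,0,0,2],[0,0,0,2]],
])

```text
time_s: 5.25
eef_pos: [0.5598, 0.0109, 0.1404]
tcp_rot: [0.1, 0.7, -0.099, 0.7]
contact_force: [1.5, 2.9, -0.4]
gripper_width: 0.824
```

```bash
python3 - <<'E'
from h import *
rep()
E
```

```text
t 5.25 pos [0.5598 0.0109 0.1404] jaw -16.14 j6 5.8 xaxis [ 7.e-04  9.e-04 -1.e+00] toC(tool yz) [-0.0004 -0.0003] F [ 1.48  2.87 -0.41] T [ 0.441 -0.17   0.442] w 0.824
```

Request:
send_rows([
  [[0,0,0,3],[0,0,0,3],[0,0,0,3],[0,0,0,3],[0,0,0,3],[0,0,0,3],[0,0,0,3],[0,0,0,3]],
])

```text
time_s: 6.05
eef_pos: [0.5592, 0.0106, 0.1404]
tcp_rot: [0.243, 0.664, -0.243, 0.664]
contact_force: [-1.1, 1.6, 1.1]
gripper_width: 0.827
```

```bash
python3 - <<'E'
from h import *
rep(); im,d=grab("top","t3")
a=cv2.imread("pics/t3.png")[180:310,255:400]; cv2.imwrite("pics/t3c.png",cv2.resize(a,None,fx=4.6,fy=4.6,interpolation=cv2.INTER_CUBIC))
E
```

```text
t 6.05 pos [0.5592 0.0106 0.1404] jaw -40.17 j6 29.8 xaxis [-7.e-04  3.e-04 -1.e+00] toC(tool yz) [0.0002 0.0001] F [-1.09  1.63  1.06] T [0.181 0.165 0.49 ] w 0.827
```

View pics/t3c.png

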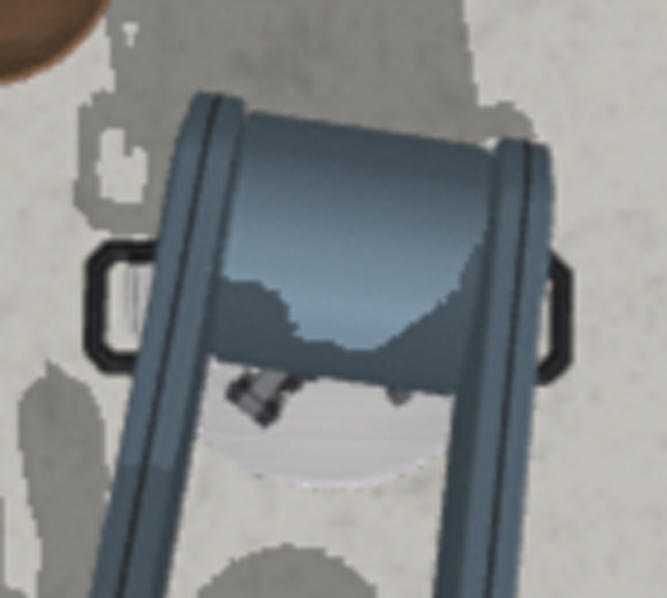

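The top view is mostly blocked by the arm, but the handles have not moved. Torque is steady at about 0.47 N m. I'll carry on gently towards the stop, expected near jaw -60°.

Request:
send_rows([
  [[0,0,0,2],[0,0,0,2],[0,0,0,2],[0,0,0,2],[0,0,0,2],[0,0,0,2]],
])

```text
time_s: 6.7
eef_pos: [0.5589, 0.0105, 0.1403]
tcp_rot: [0.31, 0.636, -0.311, 0.635]
contact_force: [-3.0, 1.8, 2.0]
gripper_width: 0.825
```

```bash
python3 - <<'E'
from h import *
rep()
E
```

```text
t 6.7 pos [0.5589 0.0105 0.1403] jaw -52.09 j6 41.7 xaxis [-1.4e-03  2.0e-04 -1.0e+00] toC(tool yz) [0.0005 0.0002] F [-2.97  1.83  2.  ] T [0.159 0.374 0.477] w 0.825
```

Request:
send_rows([
  [[0,0,0,1.5],[0,0,0,1.5]],
])

```text
time_s: 6.9
eef_pos: [0.5588, 0.0104, 0.1403]
tcp_rot: [0.327, 0.627, -0.328, 0.626]
contact_force: [-5.0, 0.9, 2.6]
gripper_width: 0.825
```

```bash
python3 - <<'E'
from h import *
rep()
E
```

```text
t 6.9 pos [0.5588 0.0104 0.1403] jaw -55.17 j6 44.8 xaxis [-1.5e-03  2.0e-04 -1.0e+00] toC(tool yz) [0.0006 0.0002] F [-4.99  0.91  2.61] T [0.147 0.69  0.5  ] w 0.825
```

Request:
send_rows([
  [[0,-0.0005,-0.0003,1.0],[0,0,0,1.0],[0,0,0,0]],
])

```text
time_s: 7.2
eef_pos: [0.5587, 0.0104, 0.1403]
tcp_rot: [0.339, 0.621, -0.338, 0.621]
contact_force: [-3.4, 1.8, 4.1]
gripper_width: 0.826
```

```bash
python3 - <<'E'
from h import *
rep()
E
```

```text
t 7.2 pos [0.5587 0.0104 0.1403] jaw -57.2 j6 46.8 xaxis [-5.e-04  4.e-04 -1.e+00] toC(tool yz) [0.0007 0.0002] F [-3.38  1.84  4.13] T [0.427 0.566 0.383] w 0.826
```

Request:
send_rows([
  [[0,0,0,1],[0,0,0,1]],
])

```text
time_s: 7.4
eef_pos: [0.5586, 0.0104, 0.1403]
tcp_rot: [0.35, 0.615, -0.35, 0.614]
contact_force: [-4.9, 4.1, 3.5]
gripper_width: 0.823
```

```bash
python3 - <<'E'
from h import *
rep()
E
```

```text
t 7.4 pos [0.5586 0.0104 0.1403] jaw -59.25 j6 48.9 xaxis [-6.e-04  4.e-04 -1.e+00] toC(tool yz) [0.0008 0.0002] F [-4.9   4.07  3.47] T [0.482 0.733 0.504] w 0.823
```

Request:
send_rows([
  [[0,0,0,1],[0,0,0,0.5]],
])

```text
time_s: 7.6
eef_pos: [0.5586, 0.0103, 0.1403]
tcp_rot: [0.357, 0.61, -0.358, 0.61]
contact_force: [-4.8, 2.8, 3.8]
gripper_width: 0.825
```

```bash
python3 - <<'E'
from h import *
rep(); im,d=grab("scene","s4")
a=cv2.imread("pics/s4.png")[200:300,270:370]; cv2.imwrite("pics/s4c.png",cv2.resize(a,None,fx=6,fy=6,interpolation=cv2.INTER_CUBIC))
E
```

```text
t 7.6 pos [0.5586 0.0103 0.1403] jaw -60.74 j6 50.4 xaxis [-8.e-04  4.e-04 -1.e+00] toC(tool yz) [0.0008 0.0002] F [-4.76  2.8   3.79] T [0.5   0.76  0.482] w 0.825
```

View pics/s4c.png

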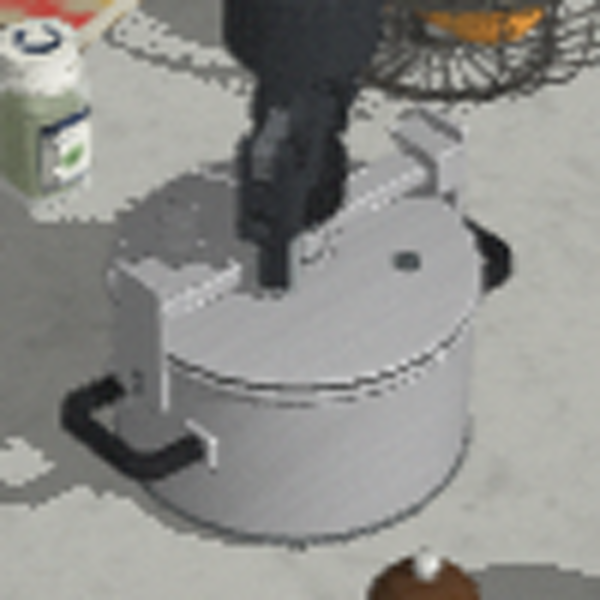

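Scene view: both bar ends are entering the hooks, at roughly (165,290) and (420,170) in the crop. There is no torque jump yet, so I continue in small steps.

Request:
send_rows([
  [[0,0,0,1],[0,0,0,1]],
])

```text
time_s: 7.85
eef_pos: [0.5586, 0.0103, 0.1403]
tcp_rot: [0.367, 0.604, -0.368, 0.604]
contact_force: [-3.1, 2.4, 2.9]
gripper_width: 0.822
```

```bash
python3 - <<'E'
from h import *
rep()
E
```

```text
t 7.85 pos [0.5586 0.0103 0.1403] jaw -62.6 j6 52.2 xaxis [-7.e-04 -3.e-04 -1.e+00] toC(tool yz) [0.0008 0.0001] F [-3.08  2.41  2.92] T [0.526 0.694 1.652] w 0.822
```

Request:
send_rows([
  [[0,0,0,1]],
])

```text
time_s: 7.95
eef_pos: [0.5587, 0.0102, 0.1403]
tcp_rot: [0.372, 0.601, -0.373, 0.601]
contact_force: [-4.2, 1.8, 3.4]
gripper_width: 0.822
```

```bash
python3 - <<'E'
from h import *
rep()
E
```

```text
t 7.95 pos [0.5587 0.0102 0.1403] jaw -63.62 j6 53.3 xaxis [-4.e-04 -5.e-04 -1.e+00] toC(tool yz) [ 0.0008 -0.    ] F [-4.24  1.77  3.39] T [0.464 0.611 1.706] w 0.822
```

The stop is reached: torque jumped to 1.7 N m and then levelled off, so the cooker may have twisted by about a degree. I back off and lift.

Request:
send_rows([
  [[0,0,0,-3],[0,0,0,-4],[0,0,0,-4],[-0.01,0,0,0],[-0.03,0,0,0],[-0.04,0,0,0],[-0.03,0,0,0],[0,0,0,0]],
])

```text
time_s: 8.75
eef_pos: [0.5623, 0.0092, 0.2564]
tcp_rot: [0.316, 0.629, -0.314, 0.637]
contact_force: [0.3, 0.2, 0.6]
gripper_width: 0.828
```

```bash
python3 - <<'E'
from h import *
rep(); im,d=grab("scene","s5"); grab("top","t5")
a=cv2.imread("pics/s5.png")[200:300,270:370]; cv2.imwrite("pics/s5c.png",cv2.resize(a,None,fx=6,fy=6,interpolation=cv2.INTER_CUBIC))
im=cv2.imread("pics/t5.png")
g=im.max(2);m=(g<70).astype(np.uint8); m[:225]=0;m[275:]=0;m[:,:268]=0;m[:,385:]=0
n,l,s,c=cv2.connectedComponentsWithStats(m)
for i in range(1,n):
  if s[i][4]>20: print(s[i],c[i],ray("top",*c[i],.066))
a=im[180:310,255:400]; cv2.imwrite("pics/t5c.png",cv2.resize(a,None,fx=4.6,fy=4.6,interpolation=cv2.INTER_CUBIC))
E
```

```text
t 8.75 pos [0.5623 0.0092 0.2564] jaw -52.88 j6 42.5 xaxis [ 0.0117 -0.0024 -0.9999] toC(tool yz) [-0.0014 -0.0028] F [0.33 0.16 0.59] T [-0.033  0.016  0.024] w 0.828
[273 231   9  28 120] [276.05833333 243.4       ] [0.57295924 0.13190062 0.066     ]
```

View pics/s5c.png

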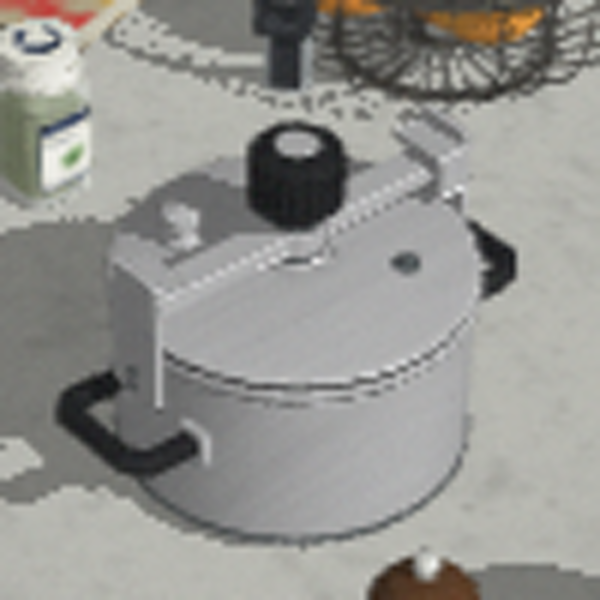

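View pics/t5c.png

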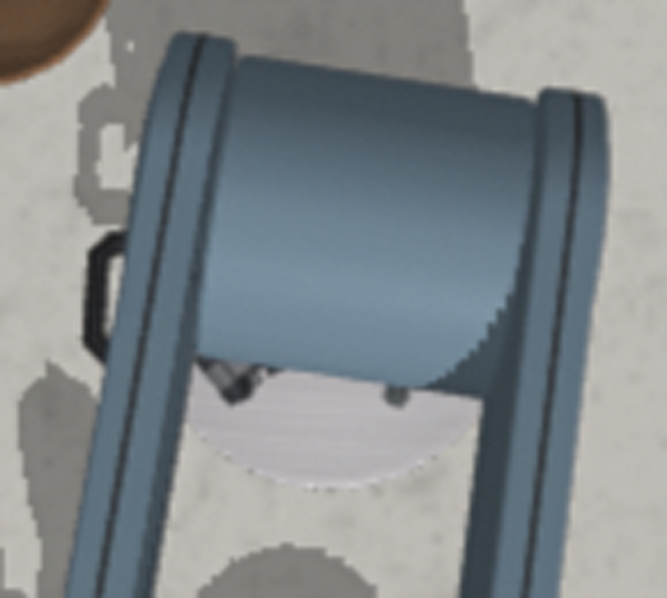

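```bash
python3 - <<'E'
from h import *
for f in("s0","s5"):
  im=cv2.imread(f"pics/{f}.png"); g=im.max(2); m=(g<75).astype(np.uint8); m[:219]=0;m[242:]=0;m[:,:305]=0;m[:,333:]=0
  cn,_=cv2.findContours(m,cv2.RETR_EXTERNAL,cv2.CHAIN_APPROX_NONE); k=max(cn,key=cv2.contourArea);x,y,w,h=cv2.boundingRect(k)
  mm=cv2.moments(cv2.convexHull(k));c=(mm["m10"]/mm["m00"],mm["m01"]/mm["m00"]);print(f,x,y,w,h,c,ray("scene",*c,.169))
  # grey disc
  d=np.zeros_like(m);hull=cv2.drawContours(d.copy(),[cv2.convexHull(k)],-1,1,-1); gm=cv2.erode(hull,np.ones((3,3)))*(g>100); M2=cv2.moments(gm.astype(np.uint8),True); print(M2["m00"], ray("scene",M2["m10"]/M2["m00"],M2["m01"]/M2["m00"],.186))
rep()
E
```

```text
s0 311 220 17 19 (318.9767441860465, 228.96828752642705) [0.56020613 0.01497971 0.169     ]
20.0 [0.56171066 0.01247544 0.186     ]
s5 311 221 17 17 (318.9355805243445, 228.7940074906367) [0.56088166 0.014467   0.169     ]
26.0 [0.56202265 0.01228609 0.186     ]
t 8.85 pos [0.5598 0.0097 0.2515] jaw -52.83 j6 42.4 xaxis [ 3.4e-03 -7.0e-04 -1.0e+00] toC(tool yz) [ 0.0002 -0.0009] F [ 0.41  0.72 -0.57] T [0.005 0.038 0.043] w 0.829
```

Request:
send_rows([
  [[0,0,0,-8.5],[0,0,0,-8.5],[0,0,0,-8.5],[0,0,0,-8.5],[0,0,0,-8.5],[0,0,0,-8.5],[0,0,0,-8.5],[0,0,0,-8.5],[0,0,0,-8.5],[0,0,0,-8.5]],
])

```text
time_s: 9.85
eef_pos: [0.5583, 0.01, 0.2485]
tcp_rot: [-0.198, 0.68, 0.199, 0.678]
contact_force: [-0.6, 0.0, 0.1]
gripper_width: 0.827
```

Request:
send_rows([
  [[0,0,0,-8.5],[0,0,0,-8.5],[0,0,0,-8.5],[0,0,0,0],[0,0,0,0]],
])

```text
time_s: 10.35
eef_pos: [0.5585, 0.0101, 0.2492]
tcp_rot: [-0.34, 0.62, 0.341, 0.619]
contact_force: [0.5, 0.6, 0.2]
gripper_width: 0.823
```

```bash
sed -i 's/^C=.*/C=np.array([.5598,.0107,0])/' h.py; python3 - <<'E'
from h import *
rep()
E
```

```text
t 10.35 pos [0.5585 0.0101 0.2492] jaw 57.53 j6 -67.9 xaxis [-1.8e-03  3.0e-04 -1.0e+00] toC(tool yz) [-0.0007  0.0012] F [0.51 0.64 0.25] T [ 0.002  0.032 -0.026] w 0.823
```

Request:
send_rows([
  [[0.015,-0.0007,0.0012,0],[0.02,0,0,0],[0.02,0,0,0],[0.012,0,0,0],[0.006,0,0,0],[0.004,0,0,0],[0.002,0,0,0],[0,0,0,0],[0,0,0,0]],
])

```text
time_s: 11.25
eef_pos: [0.5606, 0.0107, 0.172]
tcp_rot: [-0.342, 0.619, 0.341, 0.619]
contact_force: [0.1, -0.1, -0.8]
gripper_width: 0.826
```

```bash
python3 - <<'E'
from h import *
rep(); im,d=grab("scene","s6")
a=cv2.imread("pics/s6.png")[190:300,260:370]; cv2.imwrite("pics/s6c.png",cv2.resize(a,None,fx=5.4,fy=5.4,interpolation=cv2.INTER_CUBIC))
E
```

```text
t 11.25 pos [0.5606 0.0107 0.172 ] jaw 57.81 j6 -68.1 xaxis [ 1.2e-03 -2.0e-04 -1.0e+00] toC(tool yz) [ 0.0006 -0.0004] F [ 0.13 -0.08 -0.84] T [0.014 0.    0.043] w 0.826
```

View pics/s6c.png

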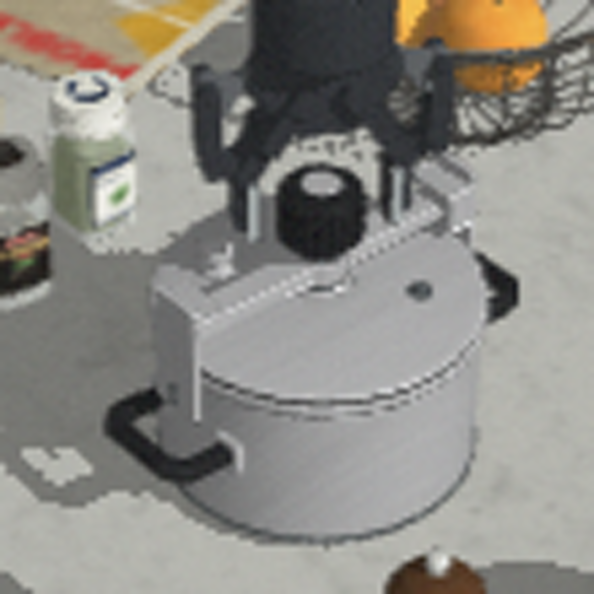

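Jaws straddle the knob at about (320,212) in the crop, with clearance on both sides. I'll close gently first.

Request:
send_rows([
  [[0,0,0,0],[0,0,0,0],[0,0,0,0],[0,0,0,0],[0,0,0,0]],
], fingers=-1, force=20)

```text
time_s: 11.8
eef_pos: [0.5606, 0.0111, 0.1719]
tcp_rot: [-0.342, 0.618, 0.342, 0.619]
contact_force: [0.5, 2.9, 4.4]
gripper_width: 0.561
```

```bash
python3 - <<'E'
from h import *
rep()
E
```

```text
t 11.8 pos [0.5606 0.0111 0.1719] jaw 57.82 j6 -68.1 xaxis [ 1.4e-03  4.0e-04 -1.0e+00] toC(tool yz) [ 0.0005 -0.0008] F [0.51 2.9  4.43] T [ 0.485 -0.062 -0.015] w 0.561
```

Request:
send_rows([
  [[0,0,0,0],[0,0,0,0],[0,0,0,2],[0,0,0,4],[0,0,0,4],[0,0,0,4],[0,0,0,4],[0,0,0,4],[0,0,0,4],[0,0,0,4]],
], force=45)

```text
time_s: 12.8
eef_pos: [0.56, 0.0104, 0.172]
tcp_rot: [-0.17, 0.687, 0.169, 0.686]
contact_force: [-3.0, 1.0, 8.1]
gripper_width: 0.55
```

```bash
cat > q.py <<'E'
from h import *
s=r.state(); M=R.from_quat(s["tcp_rot"]).as_matrix()
print(round(s["time_s"],2),"jaw",np.degrees(np.arctan2(M[1,2],M[0,2])).round(2),"F",s["contact_force"].round(1),"T",s["wrist_torque"].round(3),"w",round(s["gripper_width"],3))
E
python3 q.py
```

```text
12.8 jaw 27.69 F [-3.   1.   8.1] T [0.203 0.193 0.296] w 0.55
```

Request:
send_rows([
  [[0,0,0,3],[0,0,0,3],[0,0,0,3],[0,0,0,3],[0,0,0,3]],
])

```text
time_s: 13.3
eef_pos: [0.5595, 0.0103, 0.1719]
tcp_rot: [-0.079, 0.703, 0.078, 0.702]
contact_force: [-5.1, -0.3, 8.9]
gripper_width: 0.55
```

```bash
python3 q.py
```

```text
13.3 jaw 12.74 F [-5.1 -0.3  8.9] T [0.117 0.356 0.348] w 0.55
```

Request:
send_rows([
  [[0,0,0,2],[0,0,0,2]],
])

```text
time_s: 13.5
eef_pos: [0.5594, 0.0103, 0.172]
tcp_rot: [-0.055, 0.705, 0.054, 0.705]
contact_force: [-5.4, 0.1, 8.1]
gripper_width: 0.547
```

```bash
python3 q.py
```

```text
13.5 jaw 8.78 F [-5.4  0.1  8.1] T [0.091 0.442 0.284] w 0.547
```

Request:
send_rows([
  [[0,0,0,2],[0,0,0,2]],
])

```text
time_s: 13.7
eef_pos: [0.5593, 0.0102, 0.1719]
tcp_rot: [-0.03, 0.707, 0.029, 0.706]
contact_force: [-5.9, -0.0, 8.4]
gripper_width: 0.551
```

```bash
python3 q.py
```

```text
13.7 jaw 4.78 F [-5.9 -0.   8.4] T [0.048 0.416 0.323] w 0.551
```

Request:
send_rows([
  [[0,0,-0.0003,2],[0,0,-0.0003,2]],
])

```text
time_s: 13.9
eef_pos: [0.559, 0.0102, 0.172]
tcp_rot: [-0.005, 0.707, 0.004, 0.707]
contact_force: [-3.1, 0.9, 7.4]
gripper_width: 0.551
```

```bash
python3 q.py
```

```text
13.9 jaw 0.78 F [-3.1  0.9  7.4] T [0.032 0.339 0.294] w 0.551
```

Request:
send_rows([
  [[0,0,0,2],[0,0,0,2]],
])

```text
time_s: 14.1
eef_pos: [0.5589, 0.0102, 0.1719]
tcp_rot: [0.019, 0.707, -0.02, 0.706]
contact_force: [-4.3, 0.1, 8.0]
gripper_width: 0.55
```

```bash
python3 q.py
```

```text
14.1 jaw -3.21 F [-4.3  0.1  8. ] T [0.066 0.44  0.326] w 0.55
```

Request:
send_rows([
  [[0,0,0,2],[0,0,0,2]],
])

```text
time_s: 14.3
eef_pos: [0.5588, 0.0102, 0.172]
tcp_rot: [0.044, 0.706, -0.045, 0.705]
contact_force: [-4.9, -0.3, 8.0]
gripper_width: 0.55
```

```bash
python3 q.py
```

```text
14.3 jaw -7.21 F [-4.9 -0.3  8. ] T [0.036 0.438 0.359] w 0.55
```

Request:
send_rows([
  [[0,0,-0.0002,2],[0,0,-0.0002,2]],
])

```text
time_s: 14.5
eef_pos: [0.5586, 0.0103, 0.172]
tcp_rot: [0.069, 0.704, -0.07, 0.703]
contact_force: [-3.0, -0.2, 7.4]
gripper_width: 0.552
```

```bash
python3 q.py
```

```text
14.5 jaw -11.21 F [-3.  -0.2  7.4] T [0.02  0.397 0.271] w 0.552
```

Request:
send_rows([
  [[0,0,0,2],[0,0,0,2]],
])

```text
time_s: 14.7
eef_pos: [0.5585, 0.0103, 0.172]
tcp_rot: [0.093, 0.701, -0.094, 0.701]
contact_force: [-4.4, 0.1, 8.1]
gripper_width: 0.552
```

```bash
python3 q.py
```

```text
14.7 jaw -15.22 F [-4.4  0.1  8.1] T [-0.023  0.468  0.242] w 0.552
```

Request:
send_rows([
  [[0,0,0,2],[0,0,0,2]],
])

```text
time_s: 14.9
eef_pos: [0.5584, 0.0103, 0.172]
tcp_rot: [0.118, 0.698, -0.119, 0.697]
contact_force: [-4.6, -0.8, 8.3]
gripper_width: 0.556
```

```bash
python3 q.py
```

```text
14.9 jaw -19.23 F [-4.6 -0.8  8.3] T [-0.013  0.525  0.107] w 0.556
```

Torque is falling (0.36, 0.27, 0.24, 0.11), so the clutch is slipping. I'll use very small steps to see it bottom out and start climbing.

Request:
send_rows([
  [[0,0,0,1],[0,0,0,1]],
])

```text
time_s: 15.1
eef_pos: [0.5583, 0.0104, 0.172]
tcp_rot: [0.13, 0.695, -0.131, 0.695]
contact_force: [-5.3, -1.1, 9.1]
gripper_width: 0.552
```

```bash
python3 q.py
```

```text
15.1 jaw -21.2 F [-5.3 -1.1  9.1] T [0.004 0.523 0.   ] w 0.552
```

Request:
send_rows([
  [[0,0,0,1],[0,0,0,1]],
])

```text
time_s: 15.3
eef_pos: [0.5582, 0.0104, 0.172]
tcp_rot: [0.142, 0.693, -0.143, 0.692]
contact_force: [-5.4, 0.5, 8.1]
gripper_width: 0.55
```

```bash
python3 q.py
```

```text
15.3 jaw -23.22 F [-5.4  0.5  8.1] T [-0.049  0.531 -0.068] w 0.55
```

Request:
send_rows([
  [[0,0,0,1],[0,0,0,1]],
])

```text
time_s: 15.5
eef_pos: [0.5582, 0.0104, 0.172]
tcp_rot: [0.154, 0.691, -0.155, 0.69]
contact_force: [-5.1, 0.4, 9.2]
gripper_width: 0.549
```

```bash
python3 q.py
```

```text
15.5 jaw -25.23 F [-5.1  0.4  9.2] T [-0.039  0.618 -0.086] w 0.549
```

The torque went through zero to negative: the pawl is past the crest and pulling into the next tooth. I'll follow it until it settles.

Request:
send_rows([
  [[0,0,0,1],[0,0,0,1],[0,0,0,1]],
])

```text
time_s: 15.8
eef_pos: [0.5581, 0.0104, 0.1719]
tcp_rot: [0.172, 0.686, -0.173, 0.685]
contact_force: [-5.8, -0.2, 9.8]
gripper_width: 0.551
```

```bash
python3 q.py
```

```text
15.8 jaw -28.19 F [-5.8 -0.2  9.8] T [0.035 0.616 0.18 ] w 0.551
```

Request:
send_rows([
  [[0,0,0,1],[0,0,0,1],[0,0,0,1]],
])

```text
time_s: 16.1
eef_pos: [0.558, 0.0105, 0.1719]
tcp_rot: [0.189, 0.682, -0.191, 0.68]
contact_force: [-6.8, 0.7, 10.3]
gripper_width: 0.552
```

```bash
python3 q.py
```

```text
16.1 jaw -31.17 F [-6.8  0.7 10.3] T [0.012 0.691 0.322] w 0.552
```

The torque dipped to -0.09 and has climbed back to 0.32, so that is one click. I stop here and let go.

Request:
send_rows([
  [[0,0,0,0],[0,0,0,0],[0,0,0,0],[0,0,0,0],[0,0,0,0]],
], fingers=0.7)

```text
time_s: 16.6
eef_pos: [0.5591, 0.0107, 0.1711]
tcp_rot: [0.19, 0.681, -0.19, 0.681]
contact_force: [-0.5, 0.0, 0.5]
gripper_width: 0.851
```

```bash
python3 q.py
```

```text
16.6 jaw -31.18 F [-0.5  0.   0.5] T [-0.012  0.036 -0.056] w 0.851
```

Request:
send_rows([
  [[-0.01,0,0,0],[-0.025,0,0,0],[-0.04,0,0,0],[-0.035,0,0,0],[0,-0.02,0,0],[0,-0.04,0,0],[0,-0.04,0,0],[0,-0.04,0,0],[0,-0.04,0,0],[0,-0.04,0,0]],
])

```text
time_s: 17.6
eef_pos: [0.4444, -0.1786, 0.2823]
tcp_rot: [0.19, 0.681, -0.19, 0.682]
contact_force: [0.1, -0.0, 0.6]
gripper_width: 0.849
```

Request:
send_rows([
  [[0,-0.04,0,0],[0,-0.04,0,0],[0,-0.04,0,0],[0,-0.02,0,0],[0,0,0,0],[0,0,0,0]],
])

```text
time_s: 18.2
eef_pos: [0.3727, -0.2973, 0.2818]
tcp_rot: [0.191, 0.681, -0.19, 0.681]
contact_force: [-0.0, 0.3, 0.9]
gripper_width: 0.852
```

```bash
python3 - <<'E'
from h import *
rep(); grab("scene","s9"); grab("top","t9")
a=cv2.imread("pics/s9.png")[205:300,265:370]; cv2.imwrite("pics/s9c.png",cv2.resize(a,None,fx=6,fy=6,interpolation=cv2.INTER_CUBIC))
im=cv2.imread("pics/t9.png")
a=im[180:310,255:400]; cv2.imwrite("pics/t9c.png",cv2.resize(a,None,fx=4.6,fy=4.6,interpolation=cv2.INTER_CUBIC))
for f in("t0","t9"):
  im=cv2.imread(f"pics/{f}.png");g=im.max(2);m=(g<70).astype(np.uint8); m[:225]=0;m[272:]=0;m[:,:268]=0;m[:,385:]=0
  n,l,s,c=cv2.connectedComponentsWithStats(m)
  for i in range(1,n):
    if s[i][4]>50: print(f,s[i],c[i],ray("top",*c[i],.066 if abs(c[i][0]-326)>20 else .182))
E
```

```text
t 18.2 pos [ 0.3727 -0.2973  0.2818] jaw -31.26 j6 -20.8 xaxis [ 6.e-04 -0.e+00 -1.e+00] toC(tool yz) [3.603e-01 1.000e-04] F [-0.02  0.31  0.91] T [-0.01   0.041 -0.024] w 0.852
t0 [273 232  17  30 213] [279.21126761 246.24882629] [0.56571812 0.1243137  0.066     ]
t0 [317 235  21  21 255] [326.49411765 245.26666667] [0.55882918 0.01014847 0.182     ]
t0 [364 235  15  28 180] [372.99444444 248.73333333] [ 0.5527891  -0.10591046  0.066     ]
t9 [273 230  17  30 217] [279.09677419 244.79723502] [0.56929842 0.12451158 0.066     ]
t9 [317 235  20  21 231] [326.66666667 244.59307359] [0.56029776 0.00972435 0.182     ]
t9 [364 236  15  29 184] [372.94565217 249.88043478] [ 0.54997435 -0.10568365  0.066     ]
```

View pics/t9c.png

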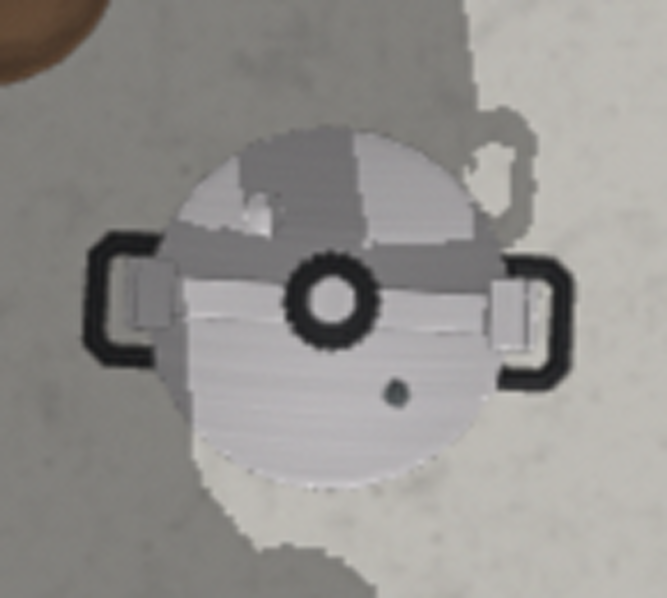

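View pics/s9c.png

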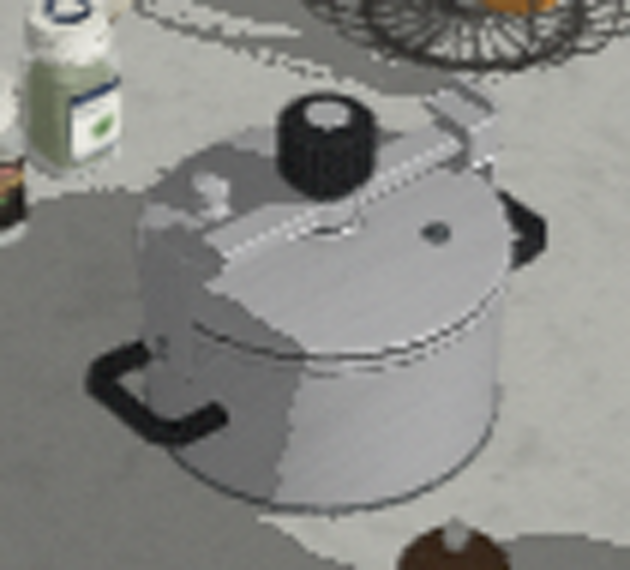

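```bash
python3 - <<'E'
from h import *
im=cv2.imread("pics/t9.png")
a=im[228:265,283:372]; a=cv2.resize(a,None,fx=9,fy=9,interpolation=cv2.INTER_CUBIC)
a=cv2.normalize(a,None,-60,300,cv2.NORM_MINMAX,dtype=cv2.CV_8U) if 0 else np.clip((a.astype(float)-70)*1.6,0,255).astype(np.uint8)
cv2.imwrite("pics/t9d.png",a)
g=cv2.GaussianBlur(im,(1,1),0).astype(float).mean(2)
for u in list(range(296,316,2))+list(range(340,362,2)): print(u,g[236:258,u].astype(int))
E
```

```text
296 [115 116 114 116 135 170 176 175 176 175 174 176 183 171 167 168 168 167
 166 166 169 170]
298 [115 116 115 114 119 167 174 175 175 174 174 177 190 168 168 169 170 169
 166 167 169 171]
300 [116 116 116 113 113 169 175 174 175 174 174 177 189 154 165 169 171 171
 167 167 170 170]
302 [116 115 117 113 114 173 176 174 175 173 173 176 186 161 166 168 170 171
 169 167 169 171]
304 [117 115 117 113 112 169 174 172 173 173 173 174 178 158 165 169 170 170
 169 168 170 171]
306 [117 117 117 115 115 167 174 173 173 173 174 175 176 164 166 171 171 172
 171 169 171 171]
308 [118 116 118 115 110 158 172 171 172 173 172 174 175 171 168 169 171 172
 172 170 171 173]
310 [118 117 117 116 110 147 171 172 172 173 172 172 174 176 168 170 171 174
 173 171 173 174]
312 [118 117 117 117 117 137 168 172 172 172 170 172 174 181 170 170 172 174
 173 172 173 174]
314 [118 118 117 118 115 123 165 172 171 173 171 172 175 185 173 170 172 174
 175 174 174 175]
340 [119 119 118 117 119 116 115 166 172 171 173 171 173 176 177 166 169 173
 175 176 175 173]
342 [118 117 118 117 118 116 109 157 170 172 173 173 17
[... 194 characters left out ...]
5 177 185 171 172
 172 174 174 173]
348 [118 116 117 116 116 117 113 122 165 172 173 173 173 175 178 186 171 171
 172 174 174 171]
350 [116 115 116 116 116 115 112 114 167 172 173 174 172 175 179 186 155 167
 172 173 174 170]
352 [117 116 116 116 115 115 111 111 172 173 173 173 172 175 180 187 156 168
 172 172 172 170]
354 [116 116 116 116 115 115 111 111 169 172 172 174 173 175 178 178 160 169
 171 172 171 170]
356 [115 115 116 115 115 114 112 111 167 172 172 173 173 175 177 176 158 168
 170 171 170 169]
358 [115 116 115 115 114 114 111 110 161 171 172 173 172 174 178 176 169 170
 170 170 170 170]
360 [114 115 113 113 113 111 108 105 142 156 157 127 120 122 125 126 125 157
 162 164 168 169]
```

View pics/t9d.png

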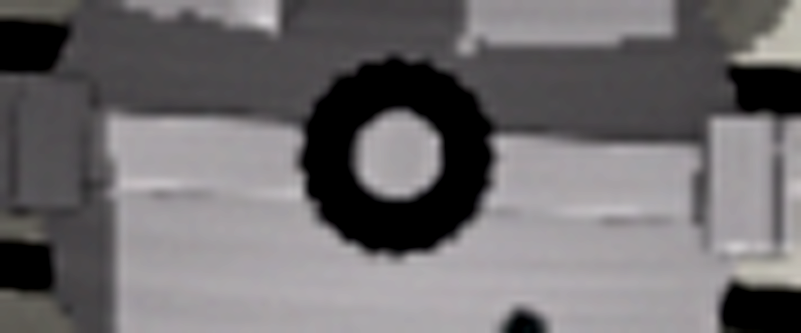

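Measured bar direction is 5.1° against 4.8° for the cooker's y axis from the handles, so the bar is home. The cooker has moved 1–1.5 mm and twisted about 1.6°. I'm handing the job in.

```bash
python3 -c "
from rig import r
print(r.close_job())"
```

```text
the job is handed in; nothing more can be done
None
```

I closed the clamp bar, turned the knob to one click and handed the job in at about 18 s of the 72 s. There was one blemish: the cooker twisted slightly at the stop.

- **Clamp bar:** I swung it clockwise about 53° by turning the open jaws about the cooker's axis, at about 0.48 N m. At the stop the torque jumped to about 1.7 N m. In the last top view the bar lies at 5.1° and the cooker's y axis (from the handles) at 4.8°, so it reads as home to within measuring error. Both ends are under the hooks.
- **Knob:** I gripped it with 45 N and turned it about 89° clockwise. The torque climbed to 0.36 N m, dipped to -0.09 and climbed back to 0.32, which is one click. I stopped there, opened the jaws without turning back and moved the arm clear.
- **Checks that were less than perfect:**
  - The push against the stop twisted the cooker by about 1.6° and moved it by 1 to 1.5 mm.
  - The click was judged from torque alone. The clutch ring could not be seen.
  - I did not measure the other objects again afterwards. I know of no contact with them.

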